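# Spin the laundry turntable until the lavender spray faces front

### The arm

A 7-joint arm with a two-finger parallel gripper is mounted at the origin on the work surface. World frame = base frame: x ahead of the robot, y to its left, z up, the work surface at z = 0. Lengths are in m, angles in rad, forces in N, time in s.
With the tool pointing down it reaches from about 0.4 to 0.85 m from the base axis. Payload 10.4 kg.
Tool frame: the origin (TCP) lies midway between the tips of the shut fingers; the grasp point (between the pads) lies 19 mm behind it; x points along the fingers, z is the direction in which the jaws open and shut, and the axes are right-handed (so a half turn about x gives the same grasp; the last joint's range is limited). The gripper opens to 87 mm and grips with 3 to 60 N. Pads are 19 mm wide; open, the fingers measure 117 mm over their backs; the gripper's body (75 mm by 190 mm) begins 51 mm behind the grasp point.
Start: joints at [1.167, 0.332, -0.065, 1.46, 0.022, 1.35, -0.088], TCP at [0.232, -0.58, 0.223] pointing down, gripper open.
Joint ranges: [-2.6, 2.6], [-0.5, 2.12], [-1.47, 1.34], [0.16, 2.42], [-1.27, 4.41], [0.06, 2.06], [-2.6, 2.6]. Speed limits (rad/s): [2.22, 2.22, 2.79, 2.79, 3.14, 3.14, 3.14].

### API

Orientations are given as a unit quaternion [x, y, z, w].
In Python, from bench import read_state, camera, camera_params, close_job gives the robot as it stands.
- The arm moves only by the tool arm_command, never from a script. Its argument "targets" is a list of rows, each a list of 7 numbers: the closure in counts, from 0 (fully open) to 255 (shut), then the shift along the tool's x, y, z in mm, then the turn, a rotation vector about the tool's x, y, z in rad. A call has 1 to 10 rows; each row is the pose to reach, as a shift and turn from the pose commanded when the call began, along the tool's axes at that moment; what a row does not reach only later rows make up. A row lasts 1/10 s, in which the tool goes at most 50 mm and 8.59 degrees, less where a joint would pass 70% of its speed; a pose out of reach is approached as far as the arm can. A call with a gripper value outside its range is refused whole. The fingers move at their own pace and stop on an object; "newtons" is the grip in N (left out, the last holds). Time passes only in rows, so rows that repeat a pose let the fingers close. It gives the time, the measured TCP pose, the force and the opening at its end, in the units of the state.
- read_state(): the state, without advancing time (a new reading comes with each control period).
- camera(name): name is "scene" or "side" or "wrist"; returns the picture (400x640x3 uint8, red, green, blue); there is no depth.
- camera_params(name): a dict with "intrinsics" (3x3 intrinsics, pixels), "dist" ([k1, k2, p1, p2, k3] as OpenCV has them; the pictures are not rectified), "xyz" and "orientation" of the camera in the world; the wrist camera has in their place "mount" (4x4, takes a point from camera to tool coordinates, whose origin is the TCP and whose axes are the tool frame's). Camera axes: x right, y down, z forward; pixel columns grow to the right and rows downward; lengths in m; the calibration is good to about 2 mm. A picture is of the moment at which its call begins: read the wrist's pose just before it. camera_params takes no time and is no camera call.
- close_job(): hands the job in, once; it reports no verdict.
The state is a dict: "time": time; "joint_positions": joint angles; "joint_vel": joint speeds; "joint_torque": joint torques, N m; "ee_pos": TCP position; "eef_rot": TCP orientation; "ft_force": force on the tool from outside, world axes, zero at the start; "torque": the same for the moment, N m; "width": finger opening in m.
Only numpy, scipy, OpenCV 4.12 (cv2) and the standard library are available. Lean on these libraries where they do the work, as an engineer would, in place of code of your own. Each camera call takes 0.05 s, during which the arm holds its last target.

### The job

Gently spin the turntable by pushing its rim, where blue pegs stand up for the purpose, until the lavender spray bottle stands at the front, squarely in line with the green front marker on the grey tray, then leave it at rest and move clear. Only push the turntable: do not grip or lift anything, do not touch the three things standing on it, keep them upright in their places on it, and leave the brush and the detergent box beside the tray alone.

Things in the scene. Friction and masses are not known exactly. Their poses are not given: they have to be found in the camera images.
- tray: fixed grey tray, 360 x 340 mm, 8 mm thick, lying on the shelf; origin under its centre at shelf height. Its -x axis points to the front (towards the robot, turned up to 0.3 rad either way). A flat green marker, 26 mm wide (y), 30 mm long, lies at the middle of its front edge, 161 mm from the centre. The turntable's axis goes through the tray's centre
- turntable: fixed black foot of the turntable, 170 mm diameter, on the tray; origin on the turntable's vertical axis, 8 mm above the shelf. Its own yaw means nothing. It carries the white round platter, 280 mm diameter, 14 mm thick, top face 42 mm above the shelf
- platter (a joint): turn of the platter in rad, growing anticlockwise seen from above; turns freely several turns either way; the start value is arbitrary. Pushing a rim peg sideways turns it, with about 1 to 2 N; it stops almost at once when no longer pushed
- tab0 (a point): top centre of one of six upright blue pegs, 14 mm diameter and 22 mm high (tops 64 mm above the shelf), on the platter's rim 130 mm from the axis, 60 degrees apart, turning with it. Every second peg is in a gap midway between two of the things on the platter (within about 15 degrees); the others are roughly in line with them
- spray_bottle: closed lavender spray bottle with a pale band and a darker violet cap, 56 mm diameter, 150 mm high, origin under its centre; stands loose on the platter about 60 mm from the axis and rides along with it. The three things on the platter stand about 120 degrees apart
- canister: glass canister with orange seal and steel spring clip, 74 mm across with the clip, 100 mm high, origin under its centre; stands loose on the platter about 60 mm from the axis
- peg_bucket: small ribbed steel bucket of clothes pegs, 70 mm diameter, about 90 mm high with the pegs, origin under its centre; stands loose on the platter about 60 mm from the axis
- brush: scraping brush lying bristles down, 160 mm long (x), 50 mm wide, 40 mm high, origin under its centre; on the shelf to the left of the tray, to be left alone
- detergent_box: yellow detergent box with white lid, 92 x 122 mm, 132 mm high, origin under its centre; on the shelf to the right of the tray, to be left alone

How it is judged:
At the end, for the whole second after the job is handed in: The bottle stands upright on the platter at the front of the tray, its centre within 13 mm sideways of the tray's centre line (the width of the green marker) and 40 to 85 mm from the axis; the canister and bucket also stand upright on the platter 40 to 85 mm from the axis; the platter is at rest (y of spray_bottle in the frame of tray between -0.013 and 0.013 m and x of spray_bottle in the frame of tray below -0.03 m and velocity of joint platter between -0.05 and 0.05 rad/s and linear speed of spray_bottle below 0.02 m/s and angle between each of spray_bottle, canister, peg_bucket's own z axis and vertical below 0.1 rad and height (world z) of spray_bottle between 0.036 and 0.048 m and height (world z) of canister between 0.036 and 0.048 m and height (world z) of peg_bucket between 0.036 and 0.048 m and horizontal distance between spray_bottle and turntable between 0.04 and 0.085 m and horizontal distance between canister and turntable between 0.04 and 0.085 m and horizontal distance between peg_bucket and turntable between 0.04 and 0.085 m); the robot touches nothing.
It fails at once if the robot touches a thing standing on the turntable (over 1 N) (contact force between any of the fingers, the arm and spray_bottle above 1 N or contact force between any of the fingers, the arm and canister above 1 N or contact force between any of the fingers, the arm and peg_bucket above 1 N).
It fails at once if a thing on the turntable is lifted over 15 mm, tips over 0.3 rad, or slides to nearer than 40 mm or farther than 85 mm from the axis (height (world z) of any of spray_bottle, canister, peg_bucket above 0.057 m or angle between any of spray_bottle, canister, peg_bucket's own z axis and vertical above 0.3 rad or horizontal distance between any of spray_bottle, canister, peg_bucket and turntable below 0.04 m or horizontal distance between any of spray_bottle, canister, peg_bucket and turntable above 0.085 m).
It fails at once if the turntable is whirled faster than 4 rad/s (velocity of joint platter above 4 rad/s or velocity of joint platter below -4 rad/s).
It fails at once if the turntable is squeezed or shoved with more than 30 N (contact force between the fingers and turntable above 30 N).
It fails at once if the brush or the detergent box is moved more than 15 mm (distance of any of brush, detergent_box from where it was at the start of the episode above 0.015 m).
It also fails if it takes over 72 s, if anything falls off the work surface, if the arm or the gripper's body presses on something with over 40 N, if the wrist force passes 120 N, or if a joint passes its speed limit or range.

## Working session

There is one attempt and no reset: what is moved stays moved. The work goes in short steps, Python scripts to look and compute and a tool call to move; the robot and the scene stay as the last step left them, time stands still between calls to the robot, and variables do not carry over. Pictures are saved under pics/ and viewed, and the job is handed in when it is done.

Besides the shell and the picture viewer there is one more tool, called after "Emit:" in YAML: its name, and indented under it one key for each argument. arm_command: Moves the arm, as the interface text tells. Its arguments: {"type":"object","properties":{"targets":{"type":"array"},"newtons":{"type":"number"}},"required":["targets"]}

```bash
mkdir -p pics; python3 - <<'E'
from bench import *
import cv2
s=read_state();print({k:s[k] for k in('time','ee_pos','eef_rot','width','ft_force')})
for n in('scene','side','wrist'):
    im=camera(n);cv2.imwrite(f'pics/a_{n}.png',im[:,:,::-1]);p=camera_params(n)
    print(n,p)
E
```

```text
{'time': 0.0, 'ee_pos': array([ 0.2321448 , -0.57987142,  0.22177339]), 'eef_rot': array([ 0.39659399,  0.58601126, -0.39606963,  0.58517763]), 'width': 0.08703527105469187, 'ft_force': array([-0.46873082, -0.9787052 , -0.15282334])}
scene {'intrinsics': array([[392.89782202,   0.        , 315.4193807 ],
       [  0.        , 392.89782202, 199.9690269 ],
       [  0.        ,   0.        ,   1.        ]]), 'dist': array([-0.08039239,  0.        ,  0.        ,  0.        ,  0.        ]), 'xyz': array([1.04979528, 0.56140959, 0.93246573]), 'orientation': array([ 0.33386663,  0.87734432, -0.31907404, -0.13035247])}
side {'intrinsics': array([[444.05701449,   0.        , 311.73493624],
       [  0.        , 444.05701449, 189.1244232 ],
       [  0.        ,   0.        ,   1.        ]]), 'dist': array([-0.03239948,  0.        ,  0.        ,  0.        ,  0.        ]), 'xyz': array([ 0.42478179, -0.7557023 ,  0.6381067 ]), 'orientation': array([ 0.88755351, -0.10682272,  0.04448282, -0.44593604])}
wrist {'intrinsics': array([[281.95413676,   0.        , 319.07895552],
       [  0.        , 281.95413676, 199.11066619],
       [  0.        ,   0.        ,   1.        ]]), 'dist': array([-0.04396241,  0.        ,  0.        ,  0.        ,  0.        ]), 'mount': array([[ 1.22566737e-03, -2.85819649e-01,  9.58282644e-01,
        -1.62038624e-01],
       [ 9.91781460e-06, -9.58283360e-01, -2.85819876e-01,
         7.85900669e-02],
       [ 9.99999249e-01,  3.59824164e-04, -1.17170194e-03,
        -4.91213501e-04],
       [ 0.00000000e+00,  0.00000000e+00,  0.00000000e+00,
         1.00000000e+00]])}
```

View pics/a_scene.png

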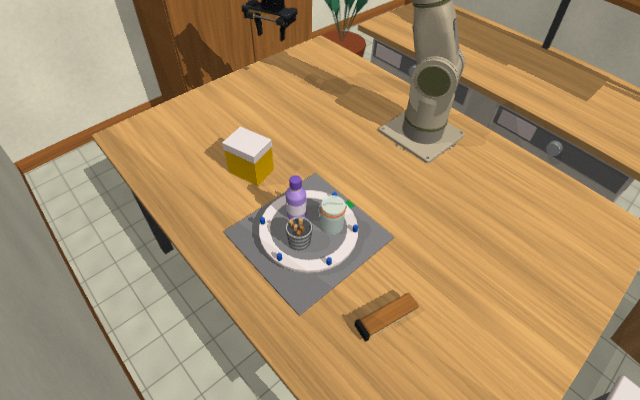

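View pics/a_side.png

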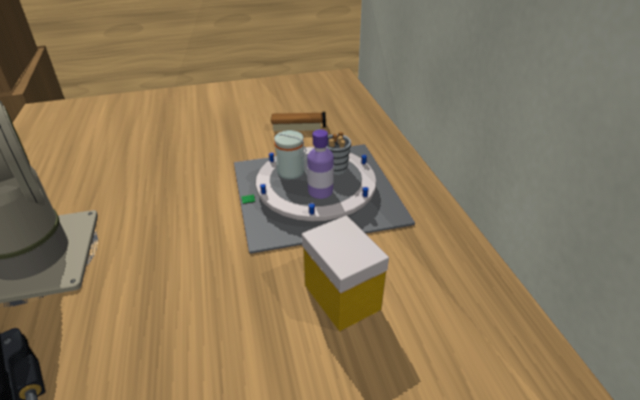

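View pics/a_wrist.png

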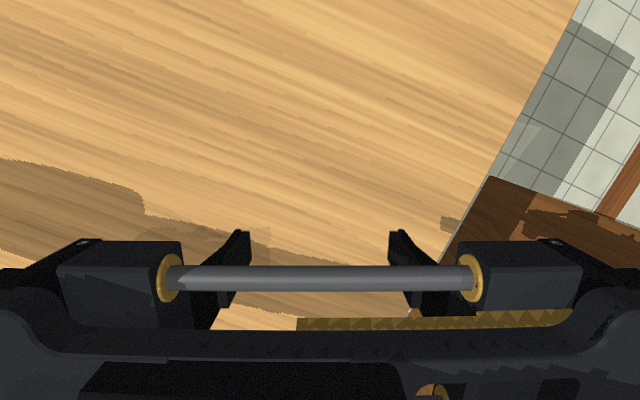

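The scene view shows the bottle at about (296,200), the canister at (333,213) near the front, the bucket at (299,233) and the green marker at (350,204). All six pegs are visible, and the side view agrees. Next I'll measure these.

```bash
cat > h.py <<'E'
from bench import *
import cv2,numpy as np
from scipy.spatial.transform import Rotation as R
from scipy.optimize import least_squares
def ray(n,uv):
    p=camera_params(n);u=cv2.undistortPoints(np.array(uv,float).reshape(-1,1,2),p['intrinsics'],p['dist']).reshape(-1,2)
    return p['xyz'],R.from_quat(p['orientation']).apply(np.c_[u,np.ones(len(u))])
def plane(n,uv,z):
    o,d=ray(n,uv);return (o+d*((z-o[2])/d[:,2])[:,None])[:,:2]
def tri(a,b):
    A=[];B=[]
    for n,uv in(('scene',a),('side',b)):
        o,d=ray(n,[uv]);d=d[0]/np.linalg.norm(d[0]);M=np.eye(3)-np.outer(d,d);A.append(M);B.append(M@o)
    x,r,_,_=np.linalg.lstsq(np.vstack(A),np.hstack(B),rcond=None);return x,np.sqrt(r)
def blobs(im,lo,hi,amin=8):
    h=cv2.cvtColor(im,cv2.COLOR_RGB2HSV);m=cv2.inRange(h,np.array(lo),np.array(hi))
    n,l,st,c=cv2.connectedComponentsWithStats(m)
    return [(c[i],st[i]) for i in range(1,n) if st[i][4]>=amin]
def measure(tag):
    P={}
    for n in('scene','side'):
        im=camera(n);cv2.imwrite(f'pics/{tag}_{n}.png',im[:,:,::-1])
        win=(220,170,400,310) if n=='scene' else (230,120,420,250)
        inw=lambda c:win[0]<c[0]<win[2] and win[1]<c[1]<win[3]
        bl=[(c,s) for c,s in blobs(im,(105,160,60),(120,255,255)) if inw(c)]
        g=[c for c,s in blobs(im,(55,120,60),(80,255,255)) if inw(c)]
        v=[(c,s) for c,s in blobs(im,(125,60,40),(140,255,255),20) if inw(c)]
        print(n,'blue',[(c.round(1).tolist(),plane(n,[c],.053)[0].round(4).tolist(),int(s[4])) for c,s in bl],sep='\n ')
        print(' green',[(c.round(1).tolist(),plane(n,[c],.009)[0].round(4).tolist()) for c in g])
        print(' violet',[(c.round(1).tolist(),s.tolist()) for c,s in v])
        P[n]=(bl,g,v)
    return P
E
python3 - <<'E'
from h import *
P=measure('b')
for n in P:
    xy=plane(n,[c for c,s in P[n][0]],.053)
    r=least_squares(lambda q:np.hypot(*(xy-q).T)-.13,[.65,0]);print(n,r.x,r.fun)
for n,w in(('scene',(275,170,375,260)),('side',(240,120,390,225))):
    im=cv2.imread(f'pics/b_{n}.png')[w[1]:w[3],w[0]:w[2]]
    cv2.imwrite(f'pics/bz_{n}.png',cv2.resize(im,None,fx=5,fy=5,interpolation=2))
E
```

```text
scene
 blue
 [([334.0, 193.6], [0.4819, 0.0341], 8), ([262.0, 220.1], [0.7029, -0.0279], 28), ([354.9, 228.2], [0.5264, 0.1646], 26), ([278.9, 256.5], [0.7419, 0.0973], 28), ([328.6, 260.9], [0.6535, 0.1929], 25)]
 green [([349.4, 203.8], [0.4467, 0.069])]
 violet [([295.5, 192.2], [286, 176, 20, 31, 436]), ([289.1, 215.7], [287, 212, 6, 7, 20])]
side
 blue
 [([271.0, 156.8], [0.529, 0.1625], 20), ([363.8, 158.5], [0.7455, 0.0981], 23), ([262.9, 188.4], [0.4911, 0.0388], 23), ([365.0, 191.5], [0.7057, -0.0284], 24), ([311.3, 208.0], [0.5793, -0.0547], 34)]
 green [([247.8, 198.6], [0.4565, 0.068])]
 violet [([320.2, 138.2], [313, 129, 15, 19, 243]), ([320.2, 160.5], [308, 149, 26, 23, 493]), ([319.9, 191.9], [308, 185, 25, 14, 225])]
scene [0.61245142 0.06754068] [ 0.00474722  0.00147188 -0.00029225  0.00286806  0.00191994]
side [0.61858538 0.06861971] [-0.00019953  0.00034497  0.00094087  0.00039008 -0.00059889]
```

View pics/bz_scene.png

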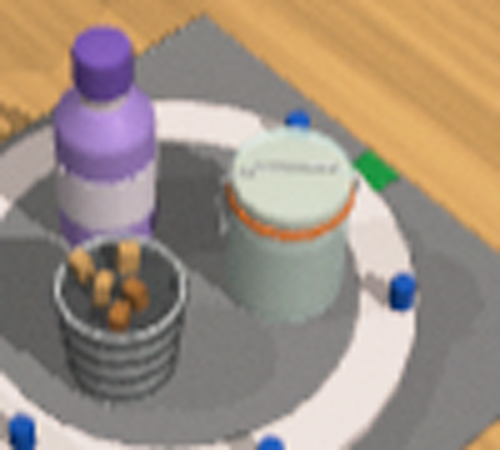

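View pics/bz_side.png

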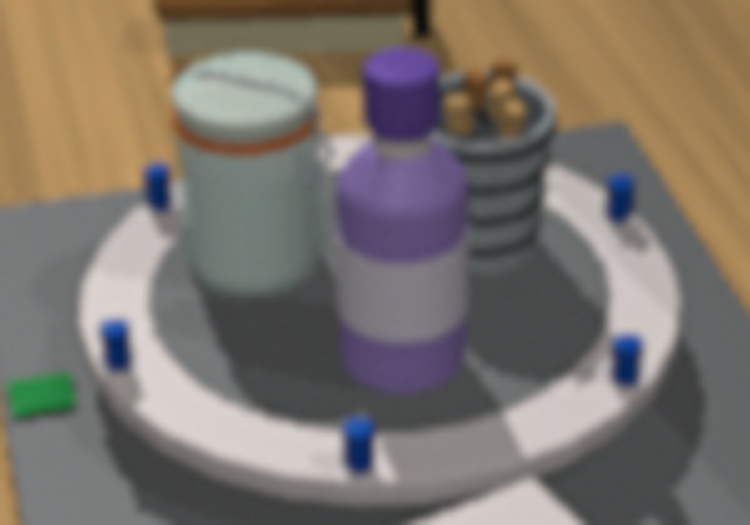

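```bash
python3 - <<'E'
from h import *
print(tri((295.5,182.4),(320.2,138.8)))
print(plane('scene',[(225,234),(316,174),(393,237),(301,308)],.008))
print(plane('side',[(234,163),(365,147),(411,221),(250,246)],.008))
# bases
print('bottle foot side', plane('side',[(320.2,195.5)],.042), 'z.18 side',plane('side',[(320.2,138.8)],.18),plane('scene',[(295.5,182.4)],.18))
for n in('scene','side'):
    im=cv2.imread(f'pics/a_{n}.png')[:,:,::-1]
    for c,s in blobs(im,(10,60,150),(20,255,255),1)[:0]:pass
    p={'scene':[(224,140),(243,130),(272,143),(253,160),(226,172),(256,183),(274,165)],'side':[(303,238),(341,220),(386,260),(350,285)]}[n]
    print(n,'box',plane(n,p,.132).tolist())
E
```

```text
(array([0.6133774 , 0.01283115, 0.17661229]), array([0.00369166]))
[[ 0.79552426 -0.08797617]
 [ 0.43813252 -0.09347577]
 [ 0.43965776  0.23921718]
 [ 0.77964981  0.22883553]]
[[ 0.43915669  0.2284917 ]
 [ 0.79173695  0.21736626]
 [ 0.78913298 -0.09743575]
 [ 0.44240783 -0.08870367]]
bottle foot side [[ 0.61103184 -0.00400551]] z.18 side [[0.61404251 0.00515159]] [[0.61263396 0.01578803]]
scene box [[0.6355834416068578, -0.30013111728704145], [0.5641057574485626, -0.30068088839872376], [0.5331126964741282, -0.19158009432937018], [0.6206732069778395, -0.16923180253399228], [0.7074283969475299, -0.18021527487087208], [0.668527925183523, -0.08940197643213621], [0.5873060721947263, -0.11236611619388326]]
side box [[0.5269832242951955, -0.22261928332397307], [0.6008932376714675, -0.1943232180578901], [0.6422517763784495, -0.30382163872187706], [0.5726289212880439, -0.33866644470042967]]
```

```bash
cat >> h.py <<'E'
def goal(pos,th,yaw=0,sgn=1):
    x=np.array([np.sin(th),0,-np.cos(th)]);z=np.array([0,sgn,0.]);M=np.c_[x,np.cross(z,x),z]
    return np.array(pos),R.from_euler('z',yaw)*R.from_matrix(M)
def rel(pos,Rg,p0,R0):
    return (R0.inv().apply(np.array(pos)-p0)*1000).round(1),(R0.inv()*Rg).as_rotvec().round(3)
E
python3 - <<'E'
from h import *
s=read_state();p0=s['ee_pos'];R0=R.from_quat(s['eef_rot']);print(R0.as_matrix().round(3))
for sg in(1,-1):
    p,Rg=goal((.40,-.06,.2),np.radians(30),0,sg);print(rel(p,Rg,p0,R0))
E
```

```text
[[-0.     0.928  0.372]
 [ 0.001  0.372 -0.928]
 [-1.     0.    -0.001]]
(array([  22.5,  349. , -420.4]), array([-2.676, -0.717, -0.139]))
(array([  22.5,  349. , -420.4]), array([ 0.372, -0.1  ,  0.517]))
```

```bash
python3 - <<'E'
from h import *
s=read_state();p0=s['ee_pos'];R0=R.from_quat(s['eef_rot'])
p,Rg=goal((.44,-.03,.25),np.radians(25),0,-1);print(rel(p,Rg,p0,R0))
E
```

```text
(array([ -27.5,  397.3, -433.5]), array([ 0.375, -0.084,  0.431]))
```

Emit:
arm_command:
  targets:
    - [255, -28, 20, -22, 0, 0, 0]
    - [255, -28, 50, -55, 0.04, -0.01, 0.04]
    - [255, -28, 80, -90, 0.08, -0.02, 0.08]
    - [255, -28, 115, -125, 0.12, -0.03, 0.13]
    - [255, -28, 150, -160, 0.16, -0.04, 0.18]
    - [255, -28, 185, -200, 0.2, -0.04, 0.22]
    - [255, -28, 220, -235, 0.24, -0.05, 0.26]
    - [255, -28, 250, -270, 0.28, -0.06, 0.3]
    - [255, -28, 285, -305, 0.32, -0.07, 0.35]
    - [255, -28, 315, -340, 0.375, -0.084, 0.431]

```text
time: 1.25
ee_pos: [0.3996, -0.1454, 0.251]
eef_rot: [0.597, 0.379, -0.379, 0.597]
ft_force: [1.6, 1.6, 0.5]
width: 0.0152
```

```bash
python3 - <<'E'
from h import *
s=read_state();p0=s['ee_pos'];R0=R.from_quat(s['eef_rot'])
for q in((.45,-.02,.2),(.505,-.015,.12),(.51,-.015,.07)):
    p,Rg=goal(q,np.radians(25),0,-1);print(rel(p,Rg,p0,R0))
print(s['joint_positions'].round(2))
E
```

```text
(array([  67.5,   23.9, -125.5]), array([-0.   ,  0.001, -0.003]))
(array([ 163.2,   39.7, -130.6]), array([-0.   ,  0.001, -0.003]))
(array([ 210.6,   22.9, -130.6]), array([-0.   ,  0.001, -0.003]))
[ 0.93 -0.45 -0.41  2.19 -0.46  1.02 -0.87]
```

Emit:
arm_command:
  targets:
    - [255, 15, 5, -30, 0, 0, 0]
    - [255, 30, 12, -65, 0, 0, 0]
    - [255, 50, 18, -100, 0, 0, 0]
    - [255, 67, 24, -125, 0, 0, 0]
    - [255, 90, 28, -130, 0, 0, 0]
    - [255, 115, 32, -130, 0, 0, 0]
    - [255, 140, 36, -130, 0, 0, 0]
    - [255, 163, 40, -130, 0, 0, 0]
    - [255, 163, 40, -130, 0, 0, 0]

```text
time: 2.15
ee_pos: [0.5032, -0.017, 0.1178]
eef_rot: [0.597, 0.381, -0.38, 0.595]
ft_force: [-0.5, -0.6, 0.8]
width: 0.0004
```

```bash
python3 - <<'E'
from h import *
s=read_state();print(s['ee_pos'],s['ft_force'],s['joint_positions'].round(2))
for n in('scene','wrist'):
    im=camera(n);cv2.imwrite(f'pics/c_{n}.png',im[:,:,::-1])
E
```

```text
[ 0.50317116 -0.01701593  0.11775995] [-0.49843987 -0.64316497  0.76327221] [ 1.03 -0.15 -1.02  2.23 -0.23  0.56 -1.42]
```

View pics/c_scene.png

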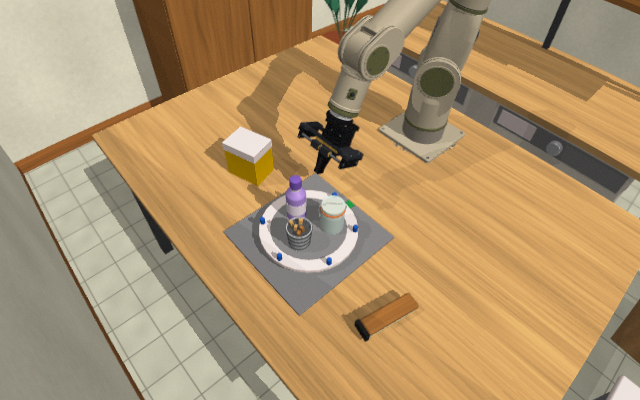

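View pics/c_wrist.png

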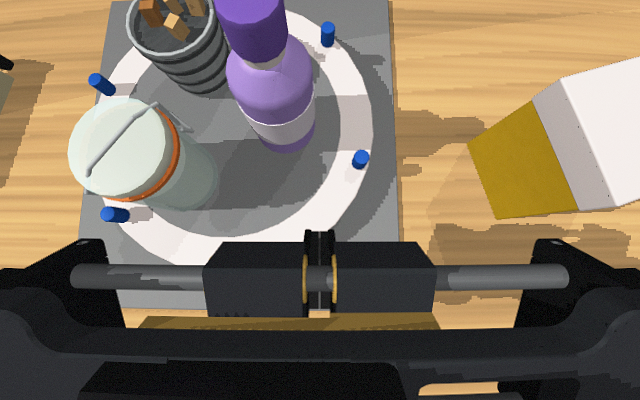

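The wrist view shows the shut fingers at (318,250), free between the pegs at (115,214) and (361,158). I'll descend next.

Emit:
arm_command:
  targets:
    - [255, 15, -6, -2, 0, 0, 0]
    - [255, 30, -12, -4, 0, 0, 0]
    - [255, 45, -18, -5, 0, 0, 0]
    - [255, 57, -23, -5, 0, 0, 0]
    - [255, 57, -23, -5, 0, 0, 0]

```text
time: 2.75
ee_pos: [0.5057, -0.0134, 0.0574]
eef_rot: [0.596, 0.38, -0.381, 0.596]
ft_force: [-0.9, -0.3, -0.8]
width: 0.0001
```

```bash
python3 - <<'E'
from h import *
s=read_state();print(s['ee_pos'],s['ft_force'],s['joint_positions'].round(2))
im=camera('wrist');cv2.imwrite('pics/d_wrist.png',im[:,:,::-1])
im=camera('side');cv2.imwrite('pics/d_side.png',cv2.resize(im[100:260,220:440,::-1],None,fx=3,fy=3,interpolation=2))
p0=s['ee_pos'];R0=R.from_quat(s['eef_rot'])
for f in range(210,144,-5):
    f=np.radians(f);q=np.array([.617+.133*np.cos(f),.068+.133*np.sin(f),.056]);print(round(np.degrees(f)),rel(q,R0,p0,R0)[0])
E
```

```text
[ 0.50569656 -0.01335198  0.05744151] [-0.86879602 -0.25018042 -0.76266668] [ 1.06  0.06 -1.14  2.28  0.22  0.41 -1.82]
210 [ -0.4  -4.1 -14.9]
205 [ -2.6  -9.  -25.1]
200 [ -4.5 -13.  -35.9]
195 [ -6.  -16.2 -46.9]
190 [ -7.1 -18.5 -58.2]
185 [ -7.8 -19.8 -69.7]
180 [ -8.  -20.3 -81.3]
175 [ -7.8 -19.8 -92.9]
170 [  -7.2  -18.5 -104.4]
165 [  -6.2  -16.2 -115.8]
160 [  -4.7  -13.  -126.8]
155 [  -2.9   -9.  -137.6]
150 [  -0.6   -4.1 -147.9]
145 [   2.     1.5 -157.6]
```

View pics/d_wrist.png

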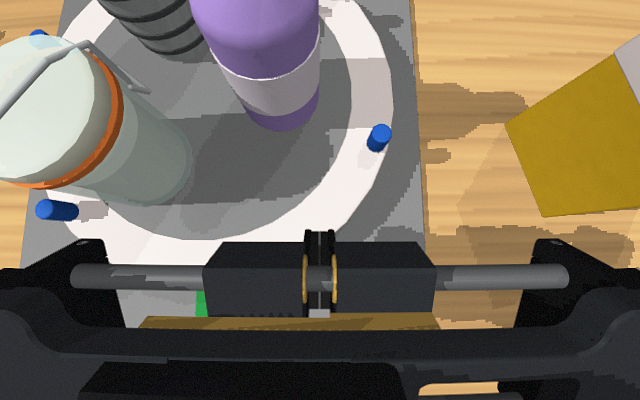

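View pics/d_side.png

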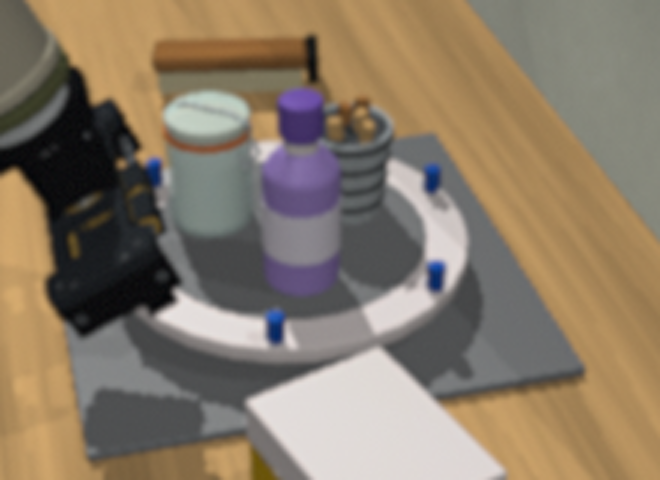

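Emit:
arm_command:
  targets:
    - [255, 0, -3, -8, 0, 0, 0]
    - [255, 0, -5, -15, 0, 0, 0]
    - [255, -2, -7, -21, 0, 0, 0]
    - [255, -3, -9, -26, 0, 0, 0]
    - [255, -3, -11, -31, 0, 0, 0]
    - [255, -4, -13, -36, 0, 0, 0]
    - [255, -5, -15, -42, 0, 0, 0]
    - [255, -6, -16, -47, 0, 0, 0]
    - [255, -6, -17, -53, 0, 0, 0]
    - [255, -7, -18, -58, 0, 0, 0]

```text
time: 3.85
ee_pos: [0.4875, 0.0457, 0.0569]
eef_rot: [0.596, 0.38, -0.38, 0.597]
ft_force: [0.3, -0.5, -0.7]
width: 0.0004
```

```bash
python3 - <<'E'
from h import *
s=read_state();print(s['ee_pos'],s['ft_force'],s['joint_positions'].round(2))
im=camera('wrist');cv2.imwrite('pics/e_wrist.png',im[:,:,::-1])
im=camera('side');cv2.imwrite('pics/e_side.png',cv2.resize(im[100:260,220:440,::-1],None,fx=3,fy=3,interpolation=2))
E
```

```text
[0.48747728 0.04568282 0.05690037] [ 0.29650966 -0.49799008 -0.67938255] [ 0.98 -0.   -1.21  2.31  0.24  0.41 -1.99]
```

View pics/e_wrist.png

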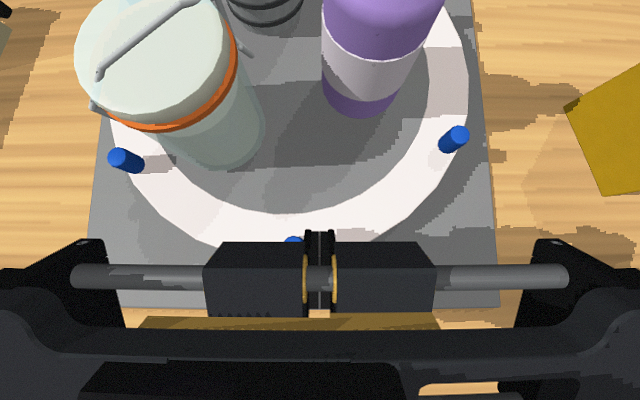

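View pics/e_side.png

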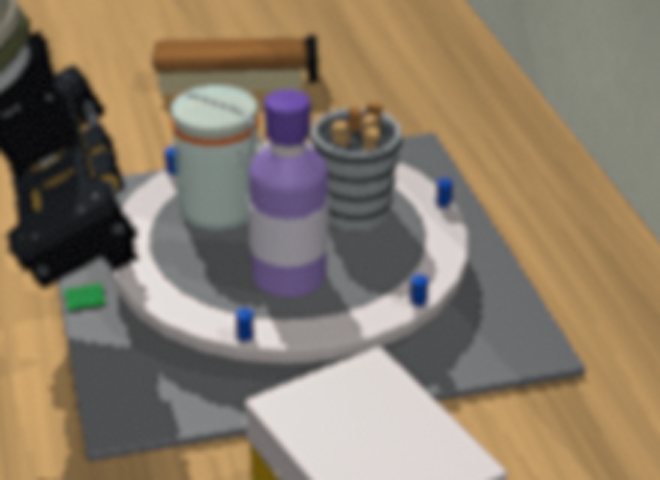

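The fingers are pushing the peg at (292,240), the platter has turned about 10°, and the force is low. I'll continue along the arc.

Emit:
arm_command:
  targets:
    - [255, 0, -1, -6, 0, 0, 0]
    - [255, -1, -1, -12, 0, 0, 0]
    - [255, -1, -2, -18, 0, 0, 0]
    - [255, -1, -2, -24, 0, 0, 0]
    - [255, -1, -2, -30, 0, 0, 0]
    - [255, -1, -1, -36, 0, 0, 0]
    - [255, 0, -1, -42, 0, 0, 0]
    - [255, 0, 0, -47, 0, 0, 0]
    - [255, 0.5, 1, -52, 0, 0, 0]
    - [255, 1, 2, -57, 0, 0, 0]

```text
time: 4.95
ee_pos: [0.49, 0.1024, 0.0569]
eef_rot: [0.596, 0.379, -0.38, 0.597]
ft_force: [0.5, -1.7, 0.1]
width: 0.0008
```

```bash
python3 - <<'E'
from h import *
s=read_state();print(s['ee_pos'],s['ft_force'],s['joint_positions'].round(2))
im=camera('wrist');cv2.imwrite('pics/f_wrist.png',im[:,:,::-1])
E
```

```text
[0.49001263 0.10235338 0.05690517] [ 0.53190029 -1.72488474  0.10518679] [ 0.84  0.08 -1.24  2.28  0.53  0.48 -2.39]
```

View pics/f_wrist.png

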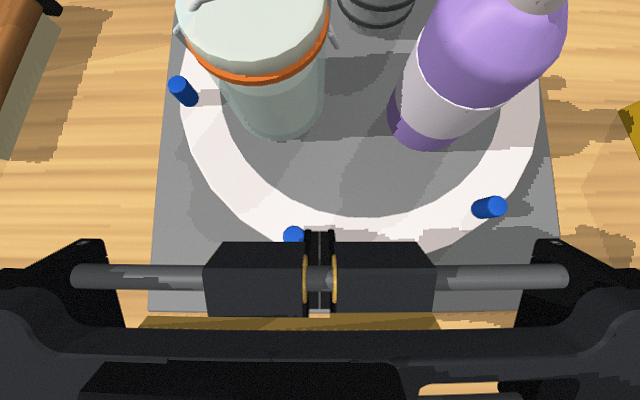

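Joint 7 is nearing its limit, so I'll back off, rise and measure before the second push on the next peg.

Emit:
arm_command:
  targets:
    - [255, 0, 0, 10, 0, 0, 0]
    - [255, -20, 0, 15, 0, 0, 0]
    - [255, -50, 0, 20, 0, 0, 0]
    - [255, -90, 0, 40, 0, 0, 0]
    - [255, -110, 0, 70, 0, 0, 0]
    - [255, -120, 0, 100, 0, 0, 0]
    - [255, -120, 0, 130, 0, 0, 0]
    - [255, -120, 0, 130, 0, 0, 0]

```text
time: 5.8
ee_pos: [0.4392, -0.0307, 0.1669]
eef_rot: [0.598, 0.378, -0.38, 0.596]
ft_force: [0.5, 0.8, -0.7]
width: 0.0005
```

```bash
python3 - <<'E'
from h import *
s=read_state();print(s['ee_pos'],s['ft_force'],s['joint_positions'].round(2))
P=measure('g')
im=camera('wrist');cv2.imwrite('pics/g_wrist.png',im[:,:,::-1])
xy=plane('side',[c for c,s in P['side'][0]],.053)-[.6175,.068]
print(np.degrees(np.arctan2(xy[:,1],xy[:,0]))%360)
for c,st in P['side'][2]:
    print(plane('side',[c],.175)-[.6175,.068])
E
```

```text
[ 0.43916646 -0.03068121  0.16690976] [ 0.52632599  0.82964518 -0.74953264] [ 0.67 -0.39 -0.58  2.32 -0.36  0.74 -1.28]
scene
 blue
 [([274.6, 200.7], [0.6318, -0.0609], 23), ([351.4, 212.0], [0.493, 0.1177], 24), ([262.8, 236.5], [0.7348, 0.0184], 26), ([345.0, 250.1], [0.5981, 0.1976], 25), ([298.5, 263.8], [0.7177, 0.1478], 26)]
 green [([349.5, 203.8], [0.4465, 0.0691])]
 violet [([307.1, 188.8], [298, 172, 20, 31, 427]), ([307.5, 213.9], [298, 209, 19, 9, 89])]
side
 blue
 [([260.8, 168.5], [0.4974, 0.1185], 24), ([372.1, 177.4], [0.7384, 0.0181], 25), ([277.0, 200.3], [0.5143, -0.0113], 23), ([337.8, 205.6], [0.6348, -0.0606], 29)]
 green [([247.8, 198.6], [0.4565, 0.0678])]
 violet [([303.7, 137.8], [297, 129, 15, 18, 229]), ([304.2, 159.7], [292, 148, 25, 24, 475]), ([305.7, 191.1], [294, 184, 24, 14, 219])]
[157.19848335 337.56315762 217.53105314 277.65833238]
[[-0.03335163 -0.04170492]]
[[-0.05033943 -0.12323971]]
[[-0.06936154 -0.22127499]]
```

View pics/g_side.png

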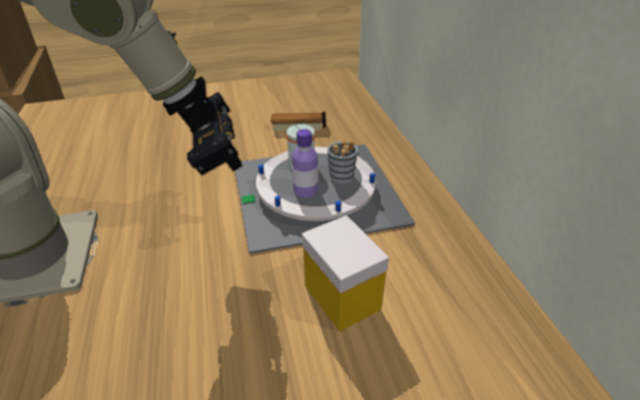

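View pics/g_scene.png

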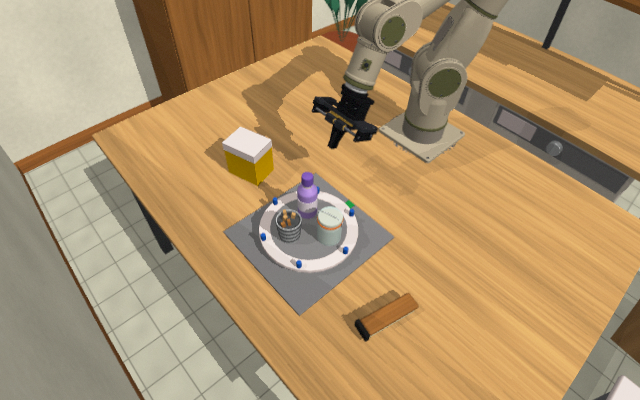

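```bash
python3 - <<'E'
from h import *
s=read_state();p0=s['ee_pos'];R0=R.from_quat(s['eef_rot'])
for q in((.47,-.045,.15),(.52,-.048,.115)):
    p,Rg=goal(q,np.radians(25),.26,-1);print(rel(p,Rg,p0,R0))
E
```

```text
(array([27.1, 21.5, 18.1]), array([-0.235,  0.11 ,  0.   ]))
(array([80., 52., 21.]), array([-0.235,  0.11 ,  0.   ]))
```

Emit:
arm_command:
  targets:
    - [255, 10, 8, 7, -0.08, 0.04, 0]
    - [255, 20, 15, 13, -0.16, 0.08, 0]
    - [255, 27, 21, 18, -0.235, 0.11, 0]
    - [255, 45, 30, 20, -0.235, 0.11, 0]
    - [255, 63, 42, 21, -0.235, 0.11, 0]
    - [255, 80, 52, 21, -0.235, 0.11, 0]
    - [255, 80, 52, 21, -0.235, 0.11, 0]

```text
time: 6.65
ee_pos: [0.5205, -0.0468, 0.1136]
eef_rot: [0.542, 0.455, -0.299, 0.64]
ft_force: [-0.0, -0.3, 1.0]
width: 0.0005
```

```bash
python3 - <<'E'
from h import *
s=read_state();print(s['ee_pos'],s['ft_force'],s['joint_positions'].round(2))
im=camera('wrist');cv2.imwrite('pics/i_wrist.png',im[:,:,::-1])
p0=s['ee_pos'];R0=R.from_quat(s['eef_rot'])
print(rel((.533,-.038,.057),R0,p0,R0))
E
```

```text
[ 0.5205449  -0.04683622  0.11359903] [-0.03880536 -0.32040046  1.04849083] [ 0.6  -0.03 -0.48  2.19 -0.31  0.59 -0.97]
(array([ 57.4, -10.9,  -5.2]), array([0., 0., 0.]))
```

View pics/i_wrist.png

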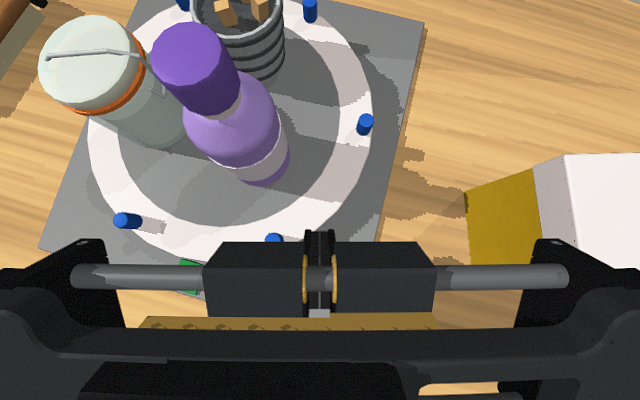

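Emit:
arm_command:
  targets:
    - [255, 15, -3, 0, 0, 0, 0]
    - [255, 30, -6, -1, 0, 0, 0]
    - [255, 45, -9, -2, 0, 0, 0]
    - [255, 57, -11, -3, 0, 0, 0]
    - [255, 57, -11, -3, 0, 0, 0]

```text
time: 7.2
ee_pos: [0.5317, -0.0412, 0.0579]
eef_rot: [0.542, 0.455, -0.3, 0.64]
ft_force: [-0.8, -0.1, -1.2]
width: 0.0006
```

```bash
python3 - <<'E'
from h import *
s=read_state();print(s['ee_pos'],s['ft_force'],s['joint_positions'].round(2))
im=camera('wrist');cv2.imwrite('pics/j_wrist.png',im[:,:,::-1])
im=camera('side');cv2.imwrite('pics/j_side.png',cv2.resize(im[100:260,220:440,::-1],None,fx=3,fy=3,interpolation=2))
p0=s['ee_pos'];R0=R.from_quat(s['eef_rot'])
for f in range(230,168,-5):
    f=np.radians(f);q=np.array([.617+.133*np.cos(f),.068+.133*np.sin(f),.057]);print(round(np.degrees(f)),rel(q,R0,p0,R0)[0])
E
```

```text
[ 0.53174325 -0.04122916  0.05794494] [-0.81380838 -0.14589813 -1.2365207 ] [ 0.57  0.1  -0.49  2.21 -0.23  0.44 -1.03]
230 [ 1.6  1.1 -7.2]
225 [ -1.1  -4.6 -16.9]
220 [ -3.3  -9.4 -27.2]
215 [ -5.2 -13.5 -37.9]
210 [ -6.7 -16.7 -49. ]
205 [ -7.7 -19.  -60.3]
200 [ -8.3 -20.4 -71.8]
195 [ -8.6 -20.8 -83.4]
190 [ -8.3 -20.4 -95. ]
185 [  -7.7  -19.1 -106.5]
180 [  -6.6  -16.8 -117.8]
175 [  -5.2  -13.7 -128.9]
170 [  -3.3   -9.6 -139.6]
```

View pics/j_wrist.png

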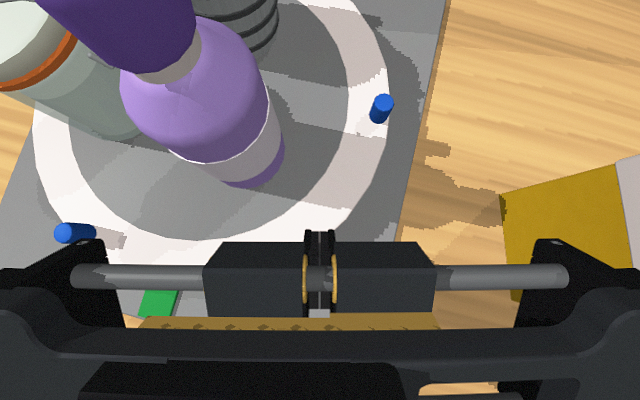

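View pics/j_side.png

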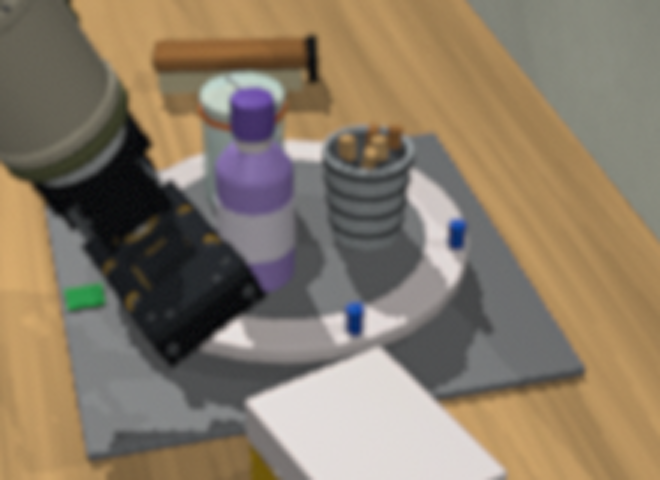

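The fingers are down behind the peg and clear of the bottle. I'll push along the arc.

Emit:
arm_command:
  targets:
    - [255, 1, 0, -7, 0, 0, 0]
    - [255, 0, -3, -13, 0, 0, 0]
    - [255, -2, -6, -19, 0, 0, 0]
    - [255, -3, -8, -25, 0, 0, 0]
    - [255, -4, -11, -31, 0, 0, 0]
    - [255, -5, -13, -37, 0, 0, 0]
    - [255, -6, -15, -43, 0, 0, 0]
    - [255, -7, -17, -49, 0, 0, 0]
    - [255, -7, -18, -55, 0, 0, 0]
    - [255, -8, -19, -60, 0, 0, 0]

```text
time: 8.3
ee_pos: [0.4974, 0.011, 0.058]
eef_rot: [0.542, 0.454, -0.3, 0.641]
ft_force: [1.0, -0.5, -0.3]
width: 0.0002
```

```bash
python3 - <<'E'
from h import *
s=read_state();print(s['ee_pos'],s['ft_force'],s['joint_positions'].round(2))
im=camera('wrist');cv2.imwrite('pics/k_wrist.png',im[:,:,::-1])
E
```

```text
[0.49735057 0.01102569 0.05797239] [ 0.96803453 -0.48581562 -0.28014526] [ 0.5   0.   -0.55  2.31 -0.22  0.41 -1.17]
```

View pics/k_wrist.png

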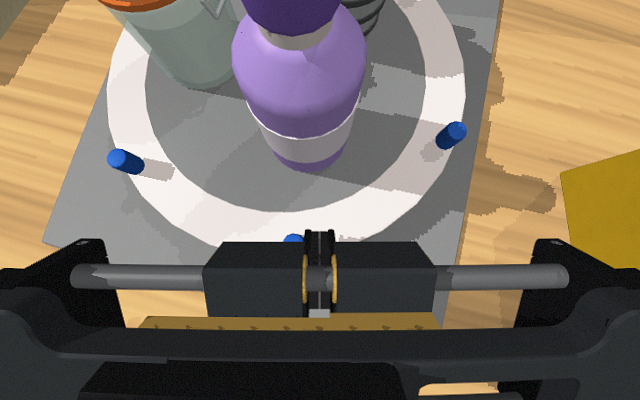

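Emit:
arm_command:
  targets:
    - [255, 0, -1, -6, 0, 0, 0]
    - [255, -1, -1, -12, 0, 0, 0]
    - [255, -1, -2, -18, 0, 0, 0]
    - [255, -1, -2, -24, 0, 0, 0]
    - [255, -1, -2, -30, 0, 0, 0]
    - [255, 0, -1, -36, 0, 0, 0]
    - [255, 0, -1, -41, 0, 0, 0]
    - [255, 0, 0, -46, 0, 0, 0]
    - [255, 1, 1, -52, 0, 0, 0]
    - [255, 1, 2, -57, 0, 0, 0]

```text
time: 9.35
ee_pos: [0.4851, 0.0666, 0.058]
eef_rot: [0.542, 0.454, -0.3, 0.641]
ft_force: [1.4, -1.1, -1.3]
width: 0.0007
```

```bash
python3 - <<'E'
from h import *
s=read_state();print(s['ee_pos'],s['ft_force'],s['joint_positions'].round(2))
im=camera('wrist');cv2.imwrite('pics/l_wrist.png',im[:,:,::-1])
P=measure('l')
xy=plane('side',[c for c,s in P['side'][0]],.053)-[.6175,.068]
print(np.degrees(np.arctan2(xy[:,1],xy[:,0]))%360)
print(plane('side',[P['side'][2][0][0]],.175)-[.6175,.068])
E
```

```text
[0.48510125 0.06662361 0.05795139] [ 1.43636468 -1.12774403 -1.34493646] [ 0.44 -0.02 -0.64  2.33 -0.1   0.4  -1.43]
scene
 blue
 [([304.5, 189.2], [0.5365, -0.037], 24), ([344.8, 203.5], [0.4845, 0.0825], 24), ([267.2, 208.5], [0.6661, -0.0515], 25), ([351.5, 240.7], [0.5633, 0.1878], 23), ([268.1, 246.4], [0.744, 0.0535], 27), ([312.5, 264.6], [0.6923, 0.1737], 25)]
 green [([350.0, 204.1], [0.4462, 0.0711])]
 violet [([321.6, 192.2], [312, 176, 20, 31, 452]), ([327.3, 216.6], [324, 213, 7, 8, 26])]
side
 blue
 [([370.9, 168.2], [0.7482, 0.054], 22), ([352.3, 200.2], [0.6696, -0.0508], 29), ([291.5, 205.4], [0.5408, -0.0358], 37)]
 green [([247.8, 198.6], [0.4563, 0.0679])]
 violet [([290.5, 130.3], [283, 122, 15, 18, 231]), ([291.5, 152.5], [280, 141, 24, 23, 439]), ([293.2, 183.2], [282, 177, 23, 13, 210])]
[353.88217794 293.68410732 233.535392  ]
[[-0.05371803 -0.00369171]]
```

View pics/l_wrist.png

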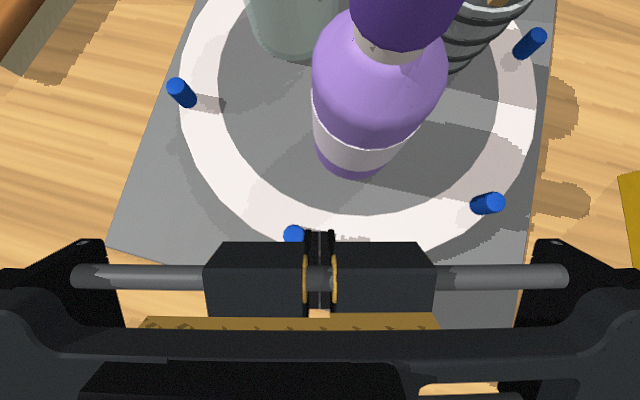

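```bash
python3 - <<'E'
from h import *
print(tri((321.6,182.4),(290.5,130.9)))
print(plane('scene',[(321.6,182.4)],.177),plane('side',[(290.5,130.9)],.177))
for n,w in(('scene',(275,165,375,265)),('side',(235,110,385,220))):
    im=cv2.imread(f'pics/l_{n}.png')[w[1]:w[3],w[0]:w[2]]
    cv2.imwrite(f'pics/lz_{n}.png',cv2.resize(im,None,fx=5,fy=5,interpolation=2))
E
```

```text
(array([0.56140273, 0.0587666 , 0.17744589]), array([0.00221032]))
[[0.55939856 0.05864921]] [[0.56274537 0.0580787 ]]
```

View pics/lz_scene.png

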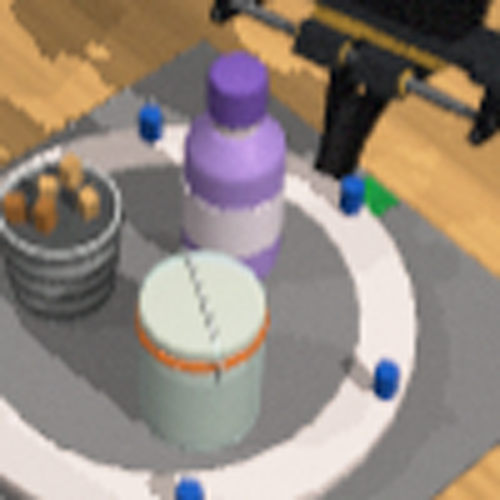

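View pics/lz_side.png

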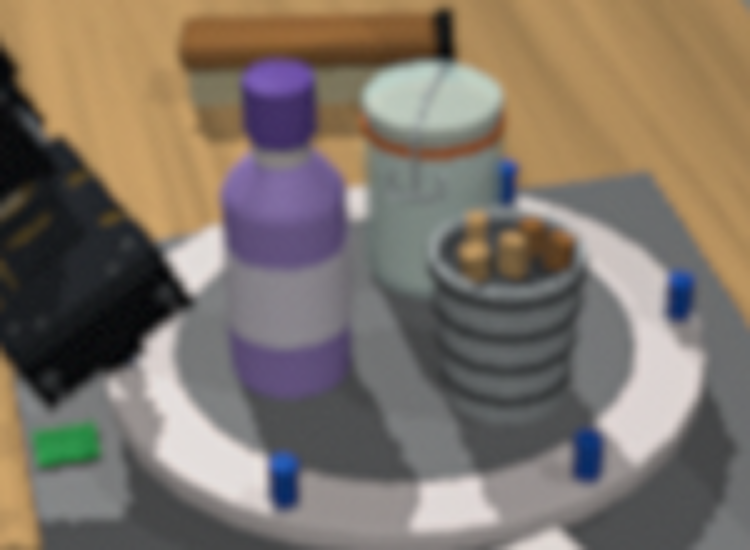

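Both views put the bottle about 9.5 mm short of the centre line. It needs roughly 8° more.

Emit:
arm_command:
  targets:
    - [255, 0.5, 1, -5, 0, 0, 0]
    - [255, 1, 2, -9, 0, 0, 0]
    - [255, 1.5, 4, -13, 0, 0, 0]
    - [255, 2.5, 5, -16, 0, 0, 0]
    - [255, 2.5, 5.5, -18, 0, 0, 0]
    - [255, 2.5, 5.5, -18, 0, 0, 0]

```text
time: 10.1
ee_pos: [0.4864, 0.0855, 0.058]
eef_rot: [0.542, 0.454, -0.3, 0.641]
ft_force: [0.4, -0.7, 1.2]
width: 0.0003
```

Emit:
arm_command:
  targets:
    - [255, 0, -1, 5, 0, 0, 0]
    - [255, 0, -3, 12, 0, 0, 0]
    - [255, -20, -3, 14, 0, 0, 0]
    - [255, -45, -3, 14, 0, 0, 0]
    - [255, -75, -3, 14, 0, 0, 0]
    - [255, -105, -3, 14, 0, 0, 0]
    - [255, -125, -10, 14, 0, 0, 0]
    - [255, -130, -20, 14, 0, 0, 0]
    - [255, -130, -20, 14, 0, 0, 0]

```text
time: 11.0
ee_pos: [0.4188, 0.0523, 0.1678]
eef_rot: [0.542, 0.453, -0.3, 0.641]
ft_force: [-0.3, -0.6, 0.1]
width: -0.0001
```

```bash
python3 - <<'E'
from h import *
s=read_state();print(s['time'],s['ee_pos'],s['ft_force'],s['joint_positions'].round(2))
P=measure('m')
im=camera('wrist');cv2.imwrite('pics/m_wrist.png',im[:,:,::-1])
def cap(n):
    c,st=P[n][2][0];return c,st
a,sa=cap('scene');b,sb=cap('side');print(tri((a[0],sa[1]+6.4),(b[0],b[1]+.6)))
for n in P:
    xy=plane(n,[c for c,s in P[n][0]],.053)-([.6175,.068] if n=='side' else [.6135,.0675]);print(np.degrees(np.arctan2(xy[:,1],xy[:,0]))%60)
for n,w in(('scene',(275,165,375,265)),('side',(235,110,385,220))):
    im=cv2.imread(f'pics/m_{n}.png')[w[1]:w[3],w[0]:w[2]]
    cv2.imwrite(f'pics/mz_{n}.png',cv2.resize(im,None,fx=5,fy=5,interpolation=2))
E
```

```text
11.0 [0.41882496 0.05230139 0.16776735] [-0.34157609 -0.63150013  0.0564796 ] [ 0.4  -0.43 -0.49  2.35 -0.39  0.77 -1.18]
scene
 blue
 [([310.6, 189.2], [0.5226, -0.025], 24), ([270.6, 204.4], [0.6494, -0.0574], 23), ([348.4, 207.9], [0.4885, 0.1013], 23), ([265.0, 241.5], [0.7405, 0.0355], 26), ([348.5, 245.5], [0.5806, 0.1934], 22), ([305.1, 264.8], [0.707, 0.1615], 29)]
 green [([349.5, 203.1], [0.4444, 0.0669])]
 violet [([323.8, 193.9], [314, 178, 20, 31, 444]), ([327.4, 219.2], [321, 214, 12, 10, 48])]
side
 blue
 [([342.0, 147.7], [0.7087, 0.1594], 19), ([259.1, 172.6], [0.4913, 0.1025], 20), ([372.0, 173.2], [0.7438, 0.0342], 24), ([283.8, 203.0], [0.5266, -0.024], 28), ([345.3, 203.1], [0.6524, -0.0564], 34)]
 green [([247.8, 198.6], [0.4565, 0.0678])]
 violet [([289.5, 128.8], [282, 121, 15, 17, 223]), ([290.5, 150.7], [279, 140, 24, 22, 438]), ([292.2, 181.3], [281, 175, 23, 13, 210])]
(array([0.56106355, 0.06720366, 0.17650471]), array([0.00193388]))
[45.52570335 46.05228584 44.84959755 45.83941287 44.64416158 45.15074267]
[45.05975856 44.69151602 44.99515    45.35629001 45.669436  ]
```

View pics/m_wrist.png

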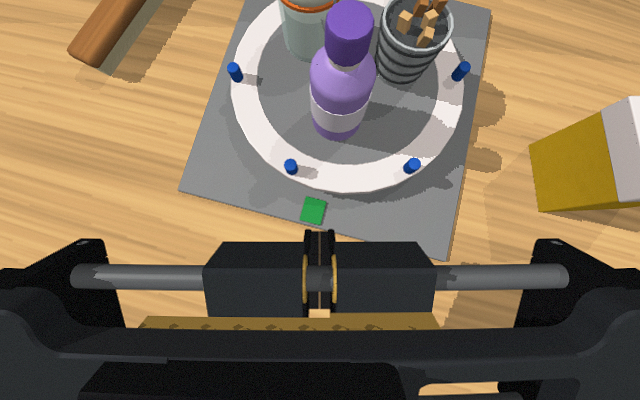

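View pics/mz_side.png

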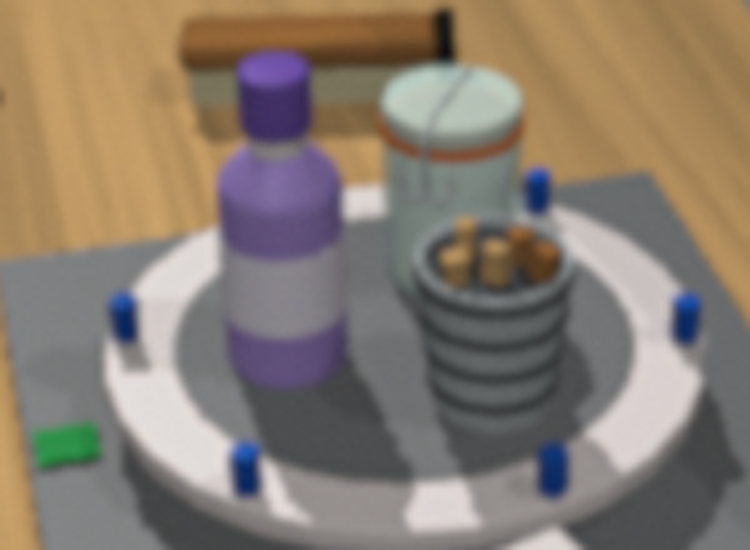

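View pics/mz_scene.png

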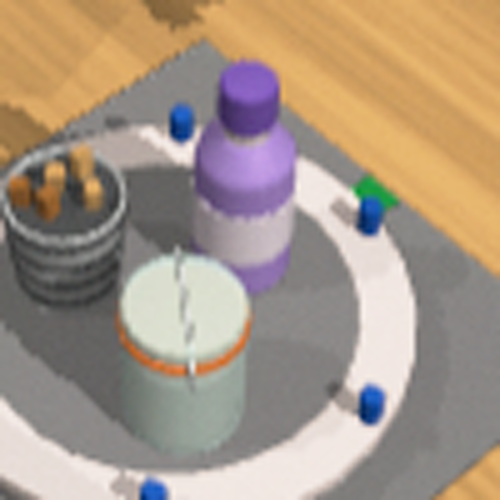

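The triangulated bottle is within about 1 mm of the line through the axis and marker. I'll cross-check with the wrist camera.

```bash
python3 - <<'E'
from h import *
s=read_state();p=camera_params('wrist');M=np.array(p['mount']);R0=R.from_quat(s['eef_rot'])
def w(uv,z):
    u=cv2.undistortPoints(np.array([[uv]],float),p['intrinsics'],p['dist']).reshape(2)
    o=s['ee_pos']+R0.apply(M[:3,3]);d=R0.apply(M[:3,:3]@np.r_[u,1]);return (o+d*(z-o[2])/d[2])[:2]
print('green',w((313.5,210),.009),'band/foot L,R',w((314,128),.042),w((360,129),.042),'foot front',w((336,139),.042))
print('cap top L,R',w((326,22),.18),w((374,30),.18))
print('corners front',w((179,190),.008),w((448,262),.008),'pegs',[w(q,.053).round(4) for q in((291,166.5),(413.5,165.5),(235,72),(461,71.5))])
E
```

```text
green [0.45551243 0.07035279] band/foot L,R [0.54308135 0.09255576] [0.55540613 0.04157568] foot front [0.53676965 0.06507687]
cap top L,R [0.56358359 0.08703575] [0.56602657 0.05439963]
corners front [0.43687007 0.23761763] [ 0.43635477 -0.10043581] pegs [array([0.4903, 0.1038]), array([ 0.5254, -0.0236]), array([0.5815, 0.1964]), array([ 0.6499, -0.0548])]
```

```bash
python3 -c "
from bench import *
print(read_state()['ft_force']);print(close_job())"
```

```text
[ 0.62733801 -0.42778188 -0.08003492]
the job is handed in; nothing more can be done
None
```

I turned the platter clockwise by about 87° in two gentle pushes of the shut fingers, each against a rim peg at the front. The last few degrees of the second push were a fine adjustment. I then backed off, moved clear and handed the job in at about 11 s; no verdict is reported.

**Bottle position:**
- Triangulating the scene and side cameras puts the bottle at y ≈ 0.067 m, and the wrist camera gives 0.067 to 0.071 m.
- The tray's centre line is at y ≈ 0.068 to 0.070 m, so the bottle is about 3 mm or less off, against the 13 mm allowed.
- It stands about 56 mm from the axis, towards the front.

**Other checks:**
- All three things look upright and in place in the last pictures. I did not measure the canister's or bucket's distance from the axis.
- The brush and detergent box look unmoved in the pictures, but I did not measure them.
- The readings after each move showed about 2 N or less.
- I did not measure the platter's speed after the last push. It should be at rest, since it stops almost at once when no longer pushed.

**Disagreement:** The scene and side cameras differed by 4 to 10 mm in x, mostly at the marker. This barely affects the sideways result. No check failed.

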